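# Sort brass offcuts on a luthier's tilting board

### The arm

A 6-joint arm with a two-finger parallel gripper is mounted at the origin on the work surface. World frame = base frame: x ahead of the robot, y to its left, z up, the work surface at z = 0. Lengths are in m, angles in rad, forces in N, time in s.
With the tool pointing down it reaches from about 0.25 to 0.775 m from the base axis. Payload 8.9 kg.
Tool frame: the origin (TCP) lies midway between the tips of the shut fingers; the grasp point (between the pads) lies 19 mm behind it; z points along the fingers, y is the direction in which the jaws open and shut (so a half turn about z gives the same grasp; the last joint's range is limited). The gripper opens to 85 mm and grips with 20 to 120 N. Pads are 22 mm wide; open, the fingers measure 114 mm over their backs; the gripper's body (76 mm by 85 mm) begins 54 mm behind the grasp point. The pads swing forward as they close: fully open they stand 13 mm farther back than shut.
Start: joints at [-1.469, 0.291, -0.153, 1.127, 0, 1.431], TCP at [0.125, -0.51, 0.231] pointing down, gripper open.
Joint ranges: [-2.52, 2.52], [-0.91, 1.74], [-1.3, 1.37], [-1.96, 2.02], [-1.52, 1.47], [-3.14, 3.14]. Speed limits (rad/s): [2.22, 2.22, 2.79, 3.14, 3.14, 3.14].

### API

Orientations are given as a unit quaternion [x, y, z, w].
In Python, from bench import robot, viewer gives the robot as it stands.
- The arm moves only by the shell command python3 -m jog 'ROWS' [OPENING] [FORCE]. ROWS is JSON, a list of rows, each a list of 2 entries, a list of its own where there are three numbers: the shift along the tool's x, y, z in m, then the turn about the tool's z in rad. In form: [[[x, y, z], twist], ...]. A call has 1 to 12 rows; each row is the pose to reach, as a shift and turn from the pose commanded when the call began, along the tool's axes at that moment; what a row does not reach only later rows make up. A row lasts 1/10 s, in which the tool goes at most 50 mm and 8.59 degrees, less where a joint would pass 70% of its speed; a pose out of reach is approached as far as the arm can. A call with a gripper value outside its range is refused whole. OPENING is the opening, from 0 (shut) to 1 (fully open), set as the call begins (- or left out, the last holds). The fingers move at their own pace and stop on an object; FORCE is the grip in N (left out, the last holds). Time passes only in rows, so rows that repeat a pose let the fingers close. It gives the time, the measured TCP pose, the force and the opening at its end, in the units of the state.
- robot.observe(): the state, without advancing time (a new reading comes with each control period).
- viewer.grab_frame(name): name is "scene" or "top" or "wrist"; returns a dict with "color" (400x640x3 uint8, red, green, blue), "vfov" (degrees; the focal length in pixels is half the picture's height over the tangent of half this angle, whatever the lens; pixels are square), "cx", "cy" (the principal point, pixels), "dist_coeffs" ([k1, k2, p1, p2, k3] as OpenCV has them; the pictures are not rectified), "R" (3x3) and "t" (3): a world point X has camera coordinates R X + t. Camera axes: x right, y down, z forward; pixel columns grow to the right and rows downward; lengths in m; the calibration is good to about 2 mm. A picture is of the moment at which its call begins. There is no depth.
- robot.finish_job(): hands the job in, once; it reports no verdict.
The state is a dict: "t": time; "joint_pos": joint angles; "qd": joint speeds; "tau": joint torques, N m; "eef_pos": TCP position; "ee_rot": TCP orientation; "force": force on the tool from outside, world axes, zero at the start; "ft_torque": the same for the moment, N m; "opening": finger opening in m.
Only numpy, scipy, OpenCV 4.12 (cv2) and the standard library are available. Lean on these libraries where they do the work, as an engineer would, in place of code of your own. Each camera call takes 0.05 s, during which the arm holds its last target. There are 200 camera calls.

### The job

Lift the steel bar of the tilting board so that the two round brass offcuts roll down into the catch tray at its foot, without the gripper touching the round ones and with the flat brass offcut staying on the board. Then lower the board back down, and put that flat offcut into the rectangular wooden box (not the round tub).

Things in the scene. Friction and masses are not known exactly. Their poses are not given: they have to be found in the camera images.
- rig: Wooden rig fixed to the bench, 266 (x) by 310 mm (y); origin on the bench. Catch tray at its -y end, inside x -125 to 125, y -152 to -68, floor z 8 mm, walls 90 mm high (44 at the board). Hinge line along rig x at y -60, z 52 mm; the dark wooden board reaches from it to y 110 mm, 220 mm wide; when down its top is level at z 62 mm, with side rims 12 mm and rear lip 10 mm above it.
- board (a joint): Board hinge angle in rad: 0 is down and level, it grows as the steel bar is lifted, to the stop at 0.36. The board (0.5 kg) swings freely and falls down again when let go. Round parts roll off towards the tray somewhere from 0.1 to 0.2 rad, so lift to about 0.3 and wait a second or two; flat ones do not slide even at the stop.
- board_bar (a point): Middle of the round steel lifting bar of the board, 12 mm thick and 90 mm long, parallel to the hinge line (x of this frame runs along it). When down it is at rig x 0, y 152 mm, z 85 mm: 42 mm outside the board's rear edge, with free space below; pinch it across from above. It turns and moves with the board about the hinge.
- board_mid (a point): Centre of the board's top face; x along the hinge, y away from the tray, z normal to the board. The face is 220 by 170 mm.
- round_a: Solid round brass bar offcut, 28 mm diameter, 40 mm long, lying on the board; origin at its centre, x along its axis.
- round_b: Solid round brass bar offcut, 34 mm diameter, 40 mm long, lying on the board; origin at its centre, x along its axis.
- flat: Flat brass bar offcut on the board, 50 (x) by 26 (y) by 10 mm (z), 0.1 kg; origin at its centre. (Another, longer and thinner flat offcut lies loose on the bench and is not part of the job.)
- flat_box: Rectangular open wooden box fixed on the bench, 130 (x) by 120 (y) by 50 mm high, walls and floor 7 mm; origin at the centre of its underside.
There are look-alikes about, which are no part of the job. What is shaped like the flat but green or red is not meant. Leave any blue look-alike of the round_a alone.

How it is judged:
By the outcome, as a careful person would: the job done as asked, in the order asked, and still so for the second after the job is handed in, with the robot touching nothing.
It also fails if it takes over 64 s, if anything falls off the work surface, if the arm or the gripper's body presses on something with over 40 N, if the wrist force passes 120 N, or if a joint passes its speed limit or range.

## Working session

There is one attempt and no reset: what is moved stays moved. The work goes in short steps, Python scripts to look and compute and a shell command to move; the robot and the scene stay as the last step left them, time stands still between calls to the robot, and variables do not carry over. Pictures are saved under pics/ and viewed, on a budget of 10 in all, crops included, one or two more only if the job needs it, and the job is handed in when it is done.

```bash
mkdir -p pics; ls; cat > h.py <<'E'
import numpy as np, cv2
from bench import robot, viewer
def grab(n,f=None):
    d=viewer.grab_frame(n)
    if f: cv2.imwrite(f,d["color"][:,:,::-1])
    return d
def K(d):
    f=200/np.tan(np.radians(d["vfov"])/2); return np.array([[f,0,d["cx"]],[0,f,d["cy"]],[0,0,1.]])
def ray(d,uv,z):
    R=np.array(d["R"]);t=np.array(d["t"]);dc=np.array(d["dist_coeffs"],float)
    p=cv2.undistortPoints(np.array(uv,float).reshape(-1,1,2),K(d),dc).reshape(-1,2)
    v=np.c_[p,np.ones(len(p))]@R; c=-R.T@t
    return c+v*((z-c[2])/v[:,2])[:,None]
def proj(d,X):
    return cv2.projectPoints(np.array(X,float).reshape(-1,1,3),cv2.Rodrigues(np.array(d["R"],float))[0],np.array(d["t"],float),K(d),np.array(d["dist_coeffs"],float))[0].reshape(-1,2)
E
python3 - <<'E'
from h import *
import pickle
a={n:grab(n,f"pics/{n}0.png") for n in("scene","top")}
pickle.dump(a,open("a.pkl","wb"))
for n in a: d=a[n];print(n,d["vfov"],d["dist_coeffs"],-np.array(d["R"]).T@d["t"])
print(robot.observe())
E
```

```text
pics
scene 42.611260614184204 [-0.03871087  0.          0.          0.          0.        ] [ 1.2429118  -0.97678764  0.90866606]
top 54.77083016175123 [0.00754026 0.         0.         0.         0.        ] [0.44645009 0.01464625 0.97037779]
{'t': 0.1, 'joint_pos': array([-1.46928517e+00,  2.91209226e-01, -1.54001248e-01,  1.12668558e+00,
       -1.18596976e-05,  1.43147240e+00]), 'qd': array([ 0.00177251, -0.00109468,  0.00182269,  0.00064759, -0.00091586,
       -0.00041772]), 'tau': array([ 1.46491886e-03, -5.37977636e+01,  3.31918144e+01,  9.28888621e-03,
       -1.80720926e-04,  5.75600410e-06]), 'eef_pos': array([ 0.12517063, -0.50948968,  0.23081588]), 'ee_rot': array([ 9.92758414e-01,  1.20126720e-01,  4.46653645e-06, -5.49878132e-04]), 'force': array([ 0.05292824, -0.46569917, -0.10114981]), 'ft_torque': array([ 0.04562319, -0.01967565, -0.01911817]), 'opening': 0.08551066800719731}
```

View pics/top0.png

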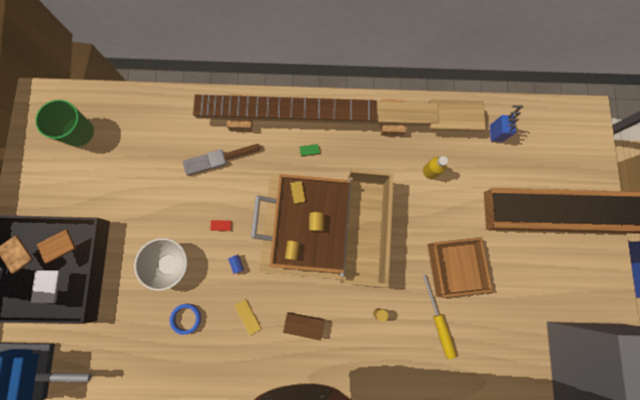

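View pics/scene0.png

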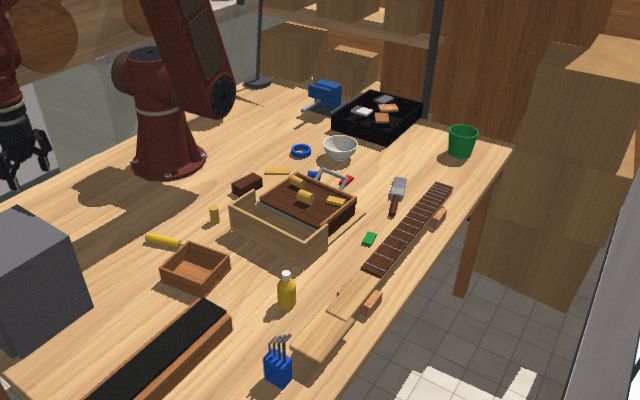

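The top view shows the bar at about (257,218), the board centre at (312,223) and the tray at (372,228). The flat offcut is at (298,192), the rounds at (316,221) and (291,250), and the box at (460,267). Next I'll measure these.

```bash
python3 - <<'E'
from h import *
import pickle
a=pickle.load(open("a.pkl","rb"));d=a["top"]
im=d["color"];hsv=cv2.cvtColor(im,cv2.COLOR_RGB2HSV)
m=cv2.inRange(hsv,(18,150,110),(32,255,255)); m[:,:270]=0;m[:,350:]=0;m[:170]=0;m[275:]=0
m=cv2.morphologyEx(m,cv2.MORPH_OPEN,np.ones((3,3),np.uint8))
for c in cv2.findContours(m,cv2.RETR_EXTERNAL,cv2.CHAIN_APPROX_NONE)[0]:
    if cv2.contourArea(c)<60: continue
    r=cv2.minAreaRect(c); P=ray(d,cv2.boxPoints(r),.072)
    print(r[0],"c",P.mean(0).round(4),"sides",np.linalg.norm(P[1]-P[0]).round(3),np.linalg.norm(P[2]-P[1]).round(3),"dir",np.degrees(np.arctan2(*(P[1]-P[0])[1::-1])).round(1),np.degrees(np.arctan2(*(P[2]-P[1])[1::-1])).round(1))
print("tray far corners z.09",ray(d,[(393,174),(388,286)],.09).round(3))
print("bar ends",ray(d,[(257,198),(252,238)],.085).round(3))
print("board corners",ray(d,[(278,176),(351,180),(345,272),(273,264)],.062).round(3))
print("box top",ray(d,[(429,242),(483,238),(492,291),(437,298)],.05).round(3))
big=cv2.resize(im[160:310,240:400],(800,750),interpolation=cv2.INTER_CUBIC)
cv2.imwrite("pics/crop.png",cv2.resize(im[160:310,240:400],(640,600),interpolation=cv2.INTER_CUBIC)[:,:,::-1])
E
```

```text
(291.1099548339844, 249.72998046875) c [0.5035 0.0532 0.072 ] sides 0.044 0.027 dir -6.0 -96.7
(315.5, 221.0) c [ 0.5717 -0.0016  0.072 ] sides 0.031 0.043 dir -88.5 -178.9
(297.3243408203125, 191.94595336914062) c [0.6403 0.0432 0.072 ] sides 0.028 0.052 dir -78.7 -169.1
tray far corners z.09 [[ 0.686 -0.182  0.09 ]
 [ 0.427 -0.166  0.09 ]]
bar ends [[0.62  0.136 0.085]
 [0.527 0.143 0.085]]
board corners [[ 0.681  0.092  0.062]
 [ 0.675 -0.086  0.062]
 [ 0.456 -0.073  0.062]
 [ 0.47   0.094  0.062]]
box top [[ 0.531 -0.275  0.05 ]
 [ 0.544 -0.405  0.05 ]
 [ 0.42  -0.419  0.05 ]
 [ 0.401 -0.289  0.05 ]]
```

View pics/crop.png

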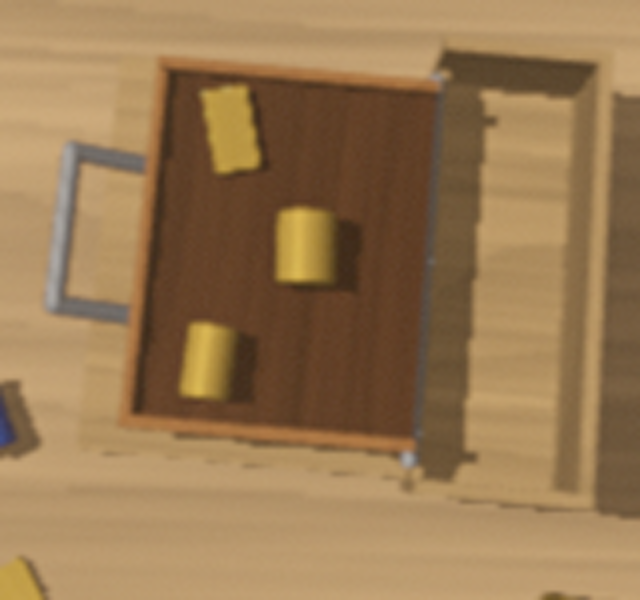

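```bash
cat >> h.py <<'E'
from scipy.spatial.transform import Rotation as Ro
def togo(x,y,z,psi):  # psi: world angle (deg) of tool x, tool pointing down
    s=robot.observe();R=Ro.from_quat(s["ee_rot"]);M=R.as_matrix()
    p=np.degrees(np.arctan2(M[1,0],M[0,0]))
    print("t",s["t"],"pos",s["eef_pos"].round(4),"psi",p.round(2),"j",s["joint_pos"].round(2),"tilt",M[2].round(3))
    print("ROW",(M.T@(np.array([x,y,z])-s["eef_pos"])).round(4),"twist",round(-np.radians((psi-p+180)%360-180),3),"force",s["force"].round(1),"open",round(s["opening"],4))
E
python3 -c "
from h import *
togo(.574,.14,.23,175.6)"
python3 -m jog '[[[0.59,-0.524,0],-2.82],[[0.59,-0.524,0],-2.82],[[0.59,-0.524,0],-2.82],[[0.59,-0.524,0],-2.82],[[0.59,-0.524,0],-2.82],[[0.59,-0.524,0],-2.82],[[0.59,-0.524,0],-2.82],[[0.59,-0.524,0],-2.82],[[0.59,-0.524,0],-2.82],[[0.59,-0.524,0],-2.82],[[0.59,-0.524,0],-2.82],[[0.59,-0.524,0],-2.82]]' 0.5
python3 -c "
from h import *
togo(.574,.14,.23,175.6)"
```

```text
t 0.1 pos [ 0.1252 -0.5095  0.2308] psi 13.8 j [-1.47  0.29 -0.15  1.13 -0.    1.43] tilt [ 0.    -0.001 -1.   ]
ROW [ 0.5908 -0.5237  0.0015] twist -2.824 force [ 0.1 -0.5 -0.1] open 0.0855
t: 1.3
eef_pos: [0.4666, -0.0138, 0.2312]
ee_rot: [0.52, 0.854, -0.0, 0.0]
force: [0.7, -2.4, 0.9]
opening: 0.0425
t 1.3 pos [ 0.4666 -0.0138  0.2312] psi 117.3 j [-0.19  0.18 -0.3   1.09 -0.    0.91] tilt [-0. -0. -1.]
ROW [0.0874 0.166  0.0012] twist -1.018 force [ 0.7 -2.4  0.9] open 0.0425
```

```bash

python3 -m jog '[[[0.087,0.166,0],-1.018],[[0.087,0.166,0],-1.018],[[0.087,0.166,0],-1.018],[[0.087,0.166,0],-1.018],[[0.087,0.166,0],-1.018],[[0.087,0.166,0],-1.018],[[0.087,0.166,0],-1.018],[[0.087,0.166,0],-1.018],[[0.087,0.166,0],-1.018]]'
python3 -c "
from h import *
togo(.574,.14,.23,175.6)
d=grab('wrist','pics/w1.png');print(proj(d,[[.574,.14,.085],[.62,.136,.085],[.528,.144,.085]]).round(0))
import pickle;pickle.dump(d,open('w1.pkl','wb'))"
```

```text
t: 2.2
eef_pos: [0.5743, 0.1367, 0.2311]
ee_rot: [0.043, 0.999, -0.0, -0.0]
force: [0.6, -0.6, 0.3]
opening: 0.0424
t 2.2 pos [0.5743 0.1367 0.2311] psi 175.05 j [ 0.11  0.42  0.03  1.19 -0.    0.2 ] tilt [ 0. -0. -1.]
ROW [0.0006 0.0032 0.0011] twist -0.01 force [ 0.6 -0.6  0.3] open 0.0424
[[321. 195.]
 [321. 246.]
 [321. 139.]]
```

View pics/w1.png

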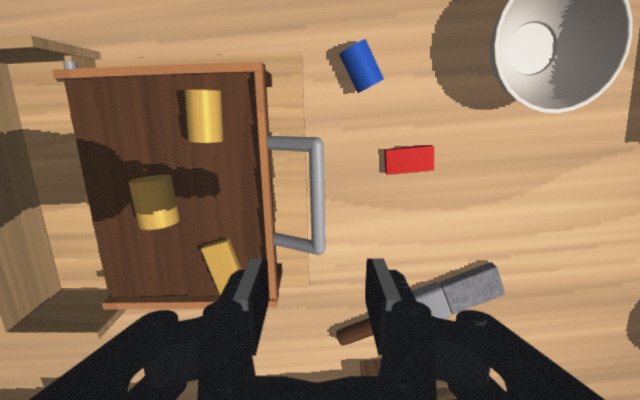

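The bar is at columns 317–319, rows 140–252, which puts it about 2 mm from its predicted place and directly below the tool. I'll descend with a narrower opening.

```bash

python3 -m jog '[[[0,0.001,0.03],-0.01],[[0,0.001,0.06],-0.01],[[0,0.001,0.09],-0.01],[[0,0.001,0.11],-0.01],[[0,0.001,0.13],-0.01],[[0,0.001,0.145],-0.01],[[0,0.001,0.155],-0.01],[[0,0.001,0.165],-0.01],[[0,0.001,0.165],-0.01]]' 0.4
python3 -m jog '[[[0,0,0],0],[[0,0,0],0],[[0,0,0],0],[[0,0,0],0],[[0,0,0],0],[[0,0,0],0]]' 0 40
python3 -c "
from h import *
togo(.574,.14,.23,175.6)"
```

```text
t: 3.15
eef_pos: [0.5739, 0.1377, 0.0653]
ee_rot: [0.037, 0.999, -0.0, -0.001]
force: [-0.3, -0.3, 0.2]
opening: 0.034
t: 3.75
eef_pos: [0.575, 0.137, 0.0671]
ee_rot: [0.037, 0.999, -0.001, 0.001]
force: [0.7, -4.7, 1.2]
opening: 0.0104
t 3.75 pos [0.575  0.137  0.0671] psi 175.79 j [ 0.11  0.55 -0.21  0.81 -0.    0.18] tilt [-0.001 -0.001 -1.   ]
ROW [ 0.001   0.0027 -0.1629] twist 0.003 force [ 0.7 -4.7  1.2] open 0.0104
```

The bar is gripped. Now I'll lift along the arc.

```bash

python3 -m jog '[[[0,-0.001,-0.005],0],[[0,-0.002,-0.0105],0],[[0,-0.003,-0.016],0],[[0,-0.0045,-0.021],0],[[0,-0.006,-0.026],0],[[0,-0.0075,-0.0315],0],[[0,-0.009,-0.0365],0],[[0,-0.011,-0.0415],0],[[0,-0.013,-0.0465],0],[[0,-0.015,-0.0515],0],[[0,-0.017,-0.0565],0],[[0,-0.019,-0.061],0]]'
python3 -m jog '[[[0,0,0],0],[[0,0,0],0],[[0,0,0],0],[[0,0,0],0],[[0,0,0],0],[[0,0,0],0],[[0,0,0],0],[[0,0,0],0],[[0,0,0],0],[[0,0,0],0],[[0,0,0],0],[[0,0,0],0]]'
python3 -c "
from h import *
togo(.574,.14,.23,175.6)
a=grab('top')['color'][150:310,230:410];b=grab('scene')['color'][130:290,200:380]
cv2.imwrite('pics/up.png',cv2.resize(np.hstack([a,b]),None,fx=2.2,fy=2.2,interpolation=cv2.INTER_CUBIC)[:,:,::-1])"
```

```text
t: 4.95
eef_pos: [0.5737, 0.1187, 0.128]
ee_rot: [0.036, 0.999, 0.0, 0.001]
force: [4.6, -3.0, -5.6]
opening: 0.0103
t: 6.15
eef_pos: [0.5737, 0.119, 0.1275]
ee_rot: [0.036, 0.999, 0.0, 0.001]
force: [5.2, -2.7, -4.2]
opening: 0.0104
t 6.15 pos [0.5737 0.119  0.1275] psi 175.84 j [ 0.08  0.48 -0.15  0.94 -0.    0.15] tilt [-0.001  0.    -1.   ]
ROW [ 0.0011  0.021  -0.1025] twist 0.004 force [ 5.2 -2.7 -4.2] open 0.0104
```

View pics/up.png

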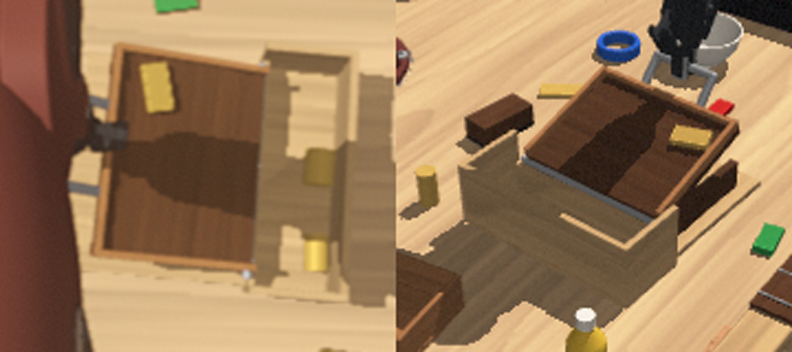

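Both rounds are in the tray, at about (318,168) and (316,255) in the left half of the picture. The flat is still on the board at (157,87). Now I'll lower the board back along the arc and release it.

```bash

python3 -m jog '[[[0,0.002,0.0045],0],[[0,0.004,0.0095],0],[[0,0.006,0.0145],0],[[0,0.008,0.0195],0],[[0,0.010,0.0245],0],[[0,0.0115,0.0295],0],[[0,0.013,0.035],0],[[0,0.0145,0.04],0],[[0,0.016,0.045],0],[[0,0.017,0.0505],0],[[0,0.018,0.056],0],[[0,0.019,0.061],0]]'
python3 -m jog '[[[0,0,0],0],[[0,0,0],0],[[0,0,0],0]]'
python3 -m jog '[[[0,0,0],0],[[0,0,0],0],[[0,0,0],0],[[0,0,0],0]]' 0.4
python3 -m jog '[[[0,0,-0.02],0],[[0,0,-0.05],0],[[0,0,-0.08],0],[[0,0,-0.12],0],[[0,0,-0.16],0],[[0,0,-0.16],0]]'
python3 -c "
from h import *
togo(.640,.043,.2,101)"
```

```text
t: 7.45
eef_pos: [0.575, 0.1371, 0.0685]
ee_rot: [0.037, 0.999, -0.001, 0.001]
force: [-18.9, -14.1, 74.3]
opening: 0.0106
t: 7.75
eef_pos: [0.5749, 0.137, 0.069]
ee_rot: [0.037, 0.999, -0.001, 0.001]
force: [-7.7, -8.4, 29.3]
opening: 0.0099
t: 8.15
eef_pos: [0.574, 0.1381, 0.0658]
ee_rot: [0.036, 0.999, 0.0, -0.001]
force: [-0.2, 0.2, 0.1]
opening: 0.0343
t: 8.75
eef_pos: [0.5772, 0.1383, 0.2315]
ee_rot: [0.036, 0.999, 0.001, 0.004]
force: [1.0, -0.6, 0.3]
opening: 0.0339
t 8.75 pos [0.5772 0.1383 0.2315] psi 175.84 j [0.11 0.42 0.03 1.18 0.   0.18] tilt [-0.008  0.002 -1.   ]
ROW [-0.0693 -0.0906  0.0319] twist 1.306 force [ 1.  -0.6  0.3] open 0.0339
```

```bash

python3 -m jog '[[[-0.035,-0.045,0],-0.13],[[-0.069,-0.091,0],-0.265],[[-0.069,-0.091,0],-0.265],[[-0.069,-0.091,0],-0.265],[[-0.069,-0.091,0],-0.265],[[-0.069,-0.091,0],-0.265]]' 0.55
cat > fl.py <<'E'
from h import *
d=grab('wrist','pics/w2.png');m=cv2.inRange(cv2.cvtColor(d["color"],cv2.COLOR_RGB2HSV),(18,120,90),(32,255,255))
m=cv2.morphologyEx(m,cv2.MORPH_OPEN,np.ones((5,5),np.uint8))
for c in cv2.findContours(m,cv2.RETR_EXTERNAL,cv2.CHAIN_APPROX_NONE)[0]:
    if cv2.contourArea(c)<500: continue
    r=cv2.minAreaRect(c);P=ray(d,cv2.boxPoints(r),.072)
    print(np.round(r[0]),P.mean(0).round(4),np.linalg.norm(P[1]-P[0]).round(3),np.linalg.norm(P[2]-P[1]).round(3),np.degrees(np.arctan2(*(P[1]-P[0])[1::-1])).round(1),np.degrees(np.arctan2(*(P[2]-P[1])[1::-1])).round(1))
togo(.640,.043,.2,191)
E
python3 fl.py
```

```text
t: 9.35
eef_pos: [0.636, 0.0433, 0.2261]
ee_rot: [-0.096, 0.995, 0.0, -0.0]
force: [-0.6, -0.5, -0.3]
opening: 0.0469
[314. 196.] [0.6399 0.0415 0.072 ] 0.025 0.051 101.0 11.6
[124.  73.] [ 0.569  -0.1262  0.072 ] 0.038 0.033 172.8 91.7
t 9.4 pos [0.6361 0.0434 0.2263] psi -168.94 j [-0.05  0.51  0.17  1.23  0.   -0.24] tilt [ 0.  0. -1.]
ROW [-0.0038 -0.0011  0.0263] twist 0.001 force [-0.3  0.4  0.4] open 0.0472
```

View pics/w2.png

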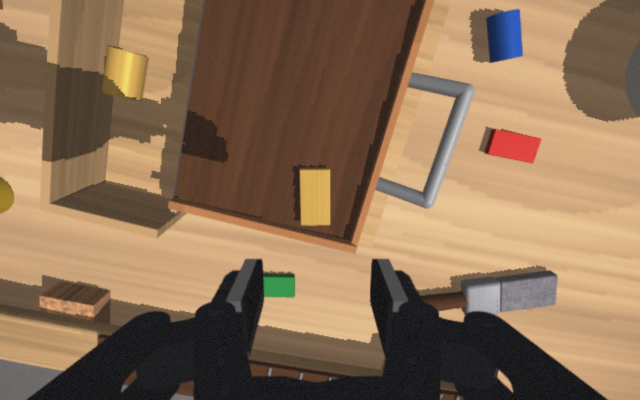

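The flat is at (314,196), 51×25 mm as expected, centred at (0.640, 0.042). The board is back down. Next I'll descend and grip it.

```bash

python3 -m jog '[[[-0.004,-0.002,0.03],0],[[-0.004,-0.002,0.06],0],[[-0.004,-0.002,0.09],0],[[-0.004,-0.002,0.11],0],[[-0.004,-0.002,0.13],0],[[-0.004,-0.002,0.145],0],[[-0.004,-0.002,0.155],0],[[-0.004,-0.002,0.161],0],[[-0.004,-0.002,0.161],0],[[-0.004,-0.002,0.161],0]]'
python3 -m jog '[[[0,0,0],0],[[0,0,0],0],[[0,0,0],0],[[0,0,0],0],[[0,0,0],0],[[0,0,0],0]]' 0 40
python3 -c "
from h import *
togo(.472,-.347,.23,191)"
```

```text
t: 10.4
eef_pos: [0.6414, 0.041, 0.066]
ee_rot: [-0.096, 0.995, -0.0, 0.0]
force: [0.2, -0.3, -0.1]
opening: 0.0475
t: 11.0
eef_pos: [0.6416, 0.0409, 0.0663]
ee_rot: [-0.096, 0.995, 0.0, 0.001]
force: [-1.1, 1.5, 5.8]
opening: 0.0247
t 11.0 pos [0.6416 0.0409 0.0663] psi -168.99 j [-0.05  0.63 -0.05  0.88  0.   -0.24] tilt [-0.001 -0.    -1.   ]
ROW [ 0.2403 -0.3484 -0.164 ] twist 0.0 force [-1.1  1.5  5.8] open 0.0247
```

```bash

python3 -m jog '[[[0,0,-0.02],0],[[0,0,-0.06],0],[[0,0,-0.10],0],[[0,0,-0.14],0],[[0.03,-0.04,-0.16],0],[[0.06,-0.08,-0.16],0.087],[[0.09,-0.12,-0.16],0.087],[[0.115,-0.16,-0.16],0.087],[[0.14,-0.2,-0.16],0.087],[[0.17,-0.24,-0.16],0.087],[[0.2,-0.285,-0.16],0.087],[[0.22,-0.315,-0.16],0.087]]'
python3 -m jog '[[[0.018,-0.035,0],0],[[0.018,-0.035,0],0],[[0.018,-0.035,0],0],[[0.018,-0.035,0],0]]'
python3 -c "
from h import *
grab('wrist','pics/w3.png')
togo(.474,-.347,.016,186)"
```

```text
t: 12.2
eef_pos: [0.4838, -0.3128, 0.2255]
ee_rot: [-0.052, 0.999, -0.0, 0.0]
force: [0.6, -0.9, -0.6]
opening: 0.0246
t: 12.6
eef_pos: [0.4713, -0.3462, 0.2253]
ee_rot: [-0.053, 0.999, 0.0, -0.0]
force: [0.7, -0.3, -1.4]
opening: 0.0245
t 12.65 pos [ 0.4715 -0.346   0.2254] psi -173.9 j [-0.76  0.41  0.    1.17  0.   -0.86] tilt [-0.  0. -1.]
ROW [-0.0024 -0.0013  0.2094] twist 0.002 force [-0.8  0.2 -1.4] open 0.0247
```

View pics/w3.png

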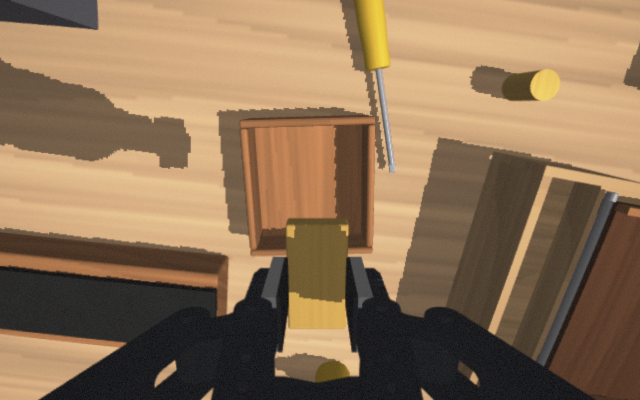

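```bash

python3 -c "
from h import *
P=ray(grab('wrist'),[(241,120),(374,117),(372,248),(252,252)],.05);print(P.round(3),P.mean(0))
togo(*P.mean(0)[:2],.016,186)"
```

```text
[[ 0.418 -0.418  0.05 ]
 [ 0.404 -0.303  0.05 ]
 [ 0.526 -0.287  0.05 ]
 [ 0.542 -0.402  0.05 ]] [ 0.47235224 -0.35258212  0.05      ]
t 12.7 pos [ 0.4716 -0.3459  0.2254] psi -173.88 j [-0.76  0.41  0.    1.17  0.   -0.86] tilt [-0.  0. -1.]
ROW [-1.000e-04 -6.800e-03  2.094e-01] twist 0.002 force [-0.3  0.6 -1.2] open 0.0244
```

```bash

python3 -m jog '[[[-0.001,-0.005,0.03],0],[[-0.001,-0.005,0.06],0],[[-0.001,-0.005,0.09],0],[[-0.001,-0.005,0.12],0],[[-0.001,-0.005,0.15],0],[[-0.001,-0.005,0.17],0],[[-0.001,-0.005,0.185],0],[[-0.001,-0.005,0.197],0],[[-0.001,-0.005,0.207],0],[[-0.001,-0.005,0.207],0],[[-0.001,-0.005,0.207],0]]'
python3 -m jog '[[[0,0,0],0],[[0,0,0],0],[[0,0,0],0],[[0,0,0],0]]' 0.55
python3 -m jog '[[[0,0,-0.02],0],[[0,0,-0.05],0],[[0,0,-0.09],0],[[0,0,-0.13],0],[[0,0,-0.17],0],[[0,0,-0.2],0],[[0,0,-0.2],0],[[0,0,-0.2],0],[[0,0,-0.2],0]]'
python3 -c "
from h import *
a=grab('wrist')['color'][:280,140:540];b=grab('top')['color'][140:310,230:410]
b=cv2.resize(b,(400,378));a=cv2.resize(a,(400,280));
cv2.imwrite('pics/end.png',np.vstack([a,b[:300]])[:,:,::-1])
togo(.472,-.35,.23,186)"
```

```text
t: 13.8
eef_pos: [0.4729, -0.352, 0.0187]
ee_rot: [-0.053, 0.999, -0.0, 0.0]
force: [-0.3, 0.7, -0.6]
opening: 0.024
t: 14.2
eef_pos: [0.4727, -0.3522, 0.0187]
ee_rot: [-0.053, 0.999, -0.0, 0.0]
force: [0.5, 0.0, -0.7]
opening: 0.047
t: 15.1
eef_pos: [0.4721, -0.3515, 0.2172]
ee_rot: [-0.053, 0.999, 0.001, -0.001]
force: [0.1, -0.7, 0.2]
opening: 0.0473
t 15.2 pos [ 0.472  -0.3515  0.217 ] psi -173.98 j [-0.76  0.42  0.    1.15 -0.   -0.87] tilt [ 0.001  0.002 -1.   ]
ROW [-0.0001  0.0015 -0.013 ] twist 0.0 force [ 1.2  0.2 -0.5] open 0.0469
```

View pics/end.png

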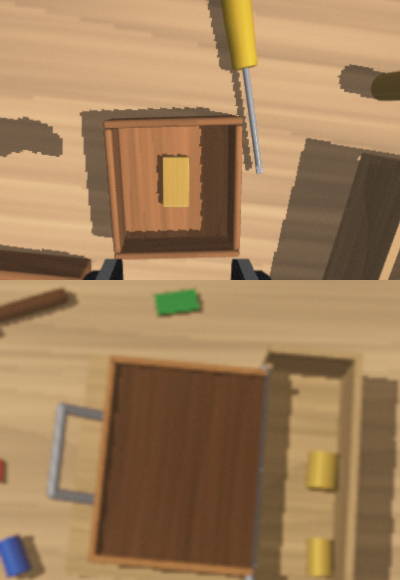

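The flat lies in the box at (175,182). The board is down and empty, and both rounds are in the tray at (322,470) and (320,557).

```bash
python3 -c "
from bench import robot
print(robot.finish_job())"
```

```text
the job is handed in; nothing more can be done
None
```

The job is done and handed in at about 15 s of the 64 s allowed. I lifted the bar to about 0.3 rad, and both rounds rolled into the tray without the gripper going near them while the flat stayed on the board. I then lowered the board, released it, and put the flat in the rectangular box.

The last pictures show the flat lying in the box, the board down and empty, and both rounds in the tray. The gripper was clear of everything, about 0.2 m above the box.

Setting the board down gave a brief wrist-force reading of about 74 N, under the 120 N limit. Those readings come only at the end of each move, so the true peak could have been higher. Two estimates of the box centre differed by about 5 mm, which was well within the room the fingers had.

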